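Hang the open-hook pot on the kitchen rail

ROBOT

A 6-joint arm with a two-finger parallel gripper is mounted at the origin on the work surface. World frame = base frame: x ahead of the robot, y to its left, z up, the work surface at z = 0. Lengths are in mm, angles in rad, forces in N, time in s.
With the tool pointing down it reaches from about 400 to 925 mm from the base axis. Payload 12.5 kg.
Tool frame: the origin (TCP) lies midway between the tips of the shut fingers; the grasp point (between the pads) lies 19 mm behind it (env.tcp_to_grasp is the distance from the TCP to the grasp point, in mm); z points along the fingers, y is the line along which they close (so a half turn about z gives the same grasp; the last joint's range is limited). The gripper opens to 95 mm and grips with 3 to 60 N. Pads are 20 mm wide; open, the fingers measure 119 mm over their backs; the gripper's body (75 mm by 180 mm) begins 59 mm behind the grasp point.
Start: joints at [1.185, 0.491, 1.559, -0, 1.092, -0.106], TCP at [172.585, 600.717, 214.661] pointing down, gripper open.
Joint ranges: [-3.1, 3.1], [-0.84, 2.19], [0.05, 2.79], [-1.13, 4.28], [0.06, 2.93], [-2.69, 2.69]. Speed limits (rad/s): [2.22, 2.22, 2.79, 3.14, 3.14, 3.14].

INTERFACE

Orientations are given as [roll, pitch, yaw] about the fixed x, y, z axes, in that order (R = Rz(yaw) Ry(pitch) Rx(roll)).
In Python, from cell import env gives the robot as it stands. The module is installed in compiled form; this text tells all that it offers.
- The arm moves only by the tool step_arm, never from a script. Its argument "plan" is a list that holds one entry, the list of rows, each a list of 5 numbers: the shift along the tool's x, y, z in mm, then the turn about the tool's z in degrees, then the opening, from -1 (shut) to 1 (fully open). A call has 1 to 8 rows; each row is the pose to reach, as a shift and turn from the pose commanded when the call began, along the tool's axes at that moment; what a row does not reach only later rows make up. A row lasts 1/12 s, in which the tool goes at most 41.7 mm and 7.16 degrees, less where a joint would pass 70% of its speed; a pose out of reach is approached as far as the arm can. A call with a gripper value outside its range is refused whole. The fingers move at their own pace and stop on an object; the grip force is fixed at half the most. Time passes only in rows, so rows that repeat a pose let the fingers close. It gives the time, the measured TCP pose, the force, the opening and the grip force at its end, in the units of the state.
- env.state(): the state, without advancing time (a new reading comes with each control period).
- env.read_camera(name): name is "side" or "top"; returns the picture (384x512x3 uint8, blue, green, red); there is no depth.
- env.get_calibration(name): a dict with "K" (3x3 intrinsics, pixels), "D" ([k1, k2, p1, p2, k3] as OpenCV has them; the pictures are not rectified), "extrinsics" (4x4, takes a point from world to camera coordinates). Camera axes: x right, y up, looking along -z (the intrinsics and any distortion apply to the point x, -y, -z); pixel columns grow to the right and rows downward; lengths in mm; the calibration is good to about 2 mm. A picture is of the moment at which its call begins. get_calibration takes no time and is no camera call.
- env.job_done(): hands the job in; it is judged then, once.
The state is a dict: "t": time; "joints": joint angles; "qvel": joint speeds; "tau": joint torques, N m; "eef_pos": TCP position; "tcp_rot": TCP orientation; "ft_force": force on the tool from outside, world axes, zero at the start; "moment": the same for the moment, N m; "opening": opening from 0.0 (shut) to 1.0 (fully open); "grip_force": force on a finger pad.
Only numpy, scipy, OpenCV 4.12 (cv2) and the standard library are available. Lean on these libraries where they do the work, as an engineer would, in place of code of your own. Each camera call takes 0.05 s, during which the arm holds its last target. There are 200 camera calls.

TASK

Take the little steel pot with the finger tab, whose hanging ring is open at one side, out of its tray compartment, slip the ring sideways over the bar of the rail stand through its gap, and lower it so that the pot hangs freely from the bar, upright and at rest between the two posts. Leave the pot with the closed ring, the jar and the mug where they are.

Things in the scene. Friction and masses are not known exactly. Their poses are not given: they have to be found in the camera images.
- open_pot_mid (a point): The pot to hang, plain steel, 192 mm tall, 0.2 kg; this point is on its axis half-way up, 96 mm above its underside. Round tub 66 mm across, 55 mm high; two straps rise to an open hook ring in the y-z plane; a finger tab tops it. z is up, the ring's axis is x, its gap faces -y. It starts upright in a compartment, gap roughly towards the rail stand.
- open_pot_ring (a point): Centre of the same pot's C-shaped ring, 18 mm above open_pot_mid, same axes. Inner diameter 48 mm, outer 64 mm, 10 mm thick along x. The only gap, 30 mm high, faces -y at this height.
- open_pot_tab (a point): Centre of the same pot's upright finger tab above the ring, 72 mm above open_pot_mid, same axes. Flat steel, 10 mm thick along x, 26 mm wide along y, 48 mm tall (its top is the pot's top): made to be pinched along x from above.
- open_pot: The same pot: origin at the centre of its underside, same axes (z up, ring axis x, gap towards -y).
- open_pot_seat (a point): Point of the same pot 132 mm above its underside (36 mm above open_pot_mid), on its axis, same axes: where the bar's axis comes to lie when the ring hangs with its inner top on the bar.
- rail_bar (a point): Middle of the axis of the rail stand's horizontal steel bar, 190 mm above the worktop. The bar is 12 mm thick and runs along x between two 12 mm posts at x = -140 and +140 mm, no higher than the bar; y is across the bar, z up. The stand is fixed; its wooden base is 320 x 90 x 12 mm. No free end: a ring goes on only through a gap.
- tray: Fixed wooden tray, 290 (x) x 116 (y) x 42 mm high, origin at the centre of its underside, walls 5 mm, floor 5 mm thick; three compartments in a row along x, 95 mm apart. They hold the open-ring pot, the closed-ring pot and the jar, in any order.
- closed_pot_mid (a point): Pot with the same steel tub and ring, but the ring is closed all round and has no finger tab; 146 mm tall, this point is half-way up. It stays in the tray.
- jar_mid (a point): Glass jar with steel lid, 54 mm across, 85 mm tall; this point is half-way up. It stays in the tray.
- mug: White mug, 80 mm across, 90 mm tall, origin at the centre of its underside. It stays where it is.
Not all that is in view belongs to the job. What is shaped like the open_pot but green or orange is not meant.

How it is judged (in metres and radians):
On the way, in this order (a step that is already met when the one before it is completed fails the run):
1. the open-ring pot is lifted out of the tray, its underside above the tray's walls (height (world z) of open_pot_mid above 0.145 m), for 0.1 s.
2. the bar is inside the ring (x of open_pot_seat in the frame of rail_bar between -0.125 and 0.125 m and y of open_pot_seat in the frame of rail_bar between -0.012 and 0.012 m and z of open_pot_seat in the frame of rail_bar between -0.008 and 0.04 m), for 0.2 s.
At the end, for the whole second after the job is handed in: The open-ring pot hangs from the bar by the inner top of its ring, its seat point within 10 mm across and 7 mm in height of the bar's axis and within 125 mm of the bar's middle, tilted less than 0.2 rad, and at rest (slower than 0.03 m/s and 0.3 rad/s) (x of open_pot_seat in the frame of rail_bar between -0.125 and 0.125 m and y of open_pot_seat in the frame of rail_bar between -0.01 and 0.01 m and z of open_pot_seat in the frame of rail_bar between -0.007 and 0.007 m and angle between open_pot's own z axis and vertical below 0.2 rad and linear speed of open_pot below 0.03 m/s and angular speed of open_pot below 0.3 rad/s); the robot touches nothing.
It fails at once if the closed-ring pot is moved by more than 30 mm (distance of closed_pot_mid from where it was at the start of the episode above 0.03 m).
It fails at once if the jar is moved by more than 30 mm (distance of jar_mid from where it was at the start of the episode above 0.03 m).
It fails at once if the mug is moved by more than 30 mm (distance of mug from where it was at the start of the episode above 0.03 m).
It also fails if it takes over 45 s, if anything falls off the work surface, if the arm or the gripper's body presses on something with over 40 N, if the wrist force passes 120 N, or if a joint passes its speed limit or range.

## Working session

There is one attempt and no reset: what is moved stays moved. The work goes in short steps, Python scripts to look and compute and a tool call to move; the robot and the scene stay as the last step left them, time stands still between calls to the robot, and variables do not carry over. Pictures are saved under pics/ and viewed, at most 10 in all, crops included, and the job is handed in when it is done.

Besides the shell and the picture viewer there is one more tool, called as name([rows], argument=value, ...), one row to a line, values as JSON. step_arm: Moves the arm, as the interface text tells. Its arguments: {"type":"object","properties":{"plan":{"type":"array"}},"required":["plan"]}

```bash
mkdir -p pics; cat > h.py <<'E'
import numpy as np, cv2
from cell import env
def cal(n):
    c=env.get_calibration(n); return np.array(c["K"],float),np.array(c["D"],float),np.array(c["extrinsics"],float)
F=np.diag([1,-1,-1.])
def proj(n,P):
    K,D,E=cal(n); P=np.atleast_2d(P).astype(float)
    c=(F@(E[:3,:3]@P.T+E[:3,3:4])).T
    return cv2.projectPoints(c,np.zeros(3),np.zeros(3),K,D)[0].reshape(-1,2)
def ray(n,uv):
    K,D,E=cal(n); p=cv2.undistortPoints(np.array([[uv]],float),K,D).ravel()
    d=E[:3,:3].T@F@np.array([p[0],p[1],1]); o=-E[:3,:3].T@E[:3,3]; return o,d/np.linalg.norm(d)
def onz(n,uv,z):
    o,d=ray(n,uv); return o+d*(z-o[2])/d[2]
def tri(uvs,uvt):
    A=[];b=[]
    for n,u in(("side",uvs),("top",uvt)):
        o,d=ray(n,u);M=np.eye(3)-np.outer(d,d);A.append(M);b.append(M@o)
    p=np.linalg.solve(sum(A),sum(b)); return p
E
python3 - <<'E'
from h import *
for n in("side","top"):
    cv2.imwrite(f"pics/{n}0.png",cv2.resize(env.read_camera(n),(800,600),interpolation=cv2.INTER_CUBIC)); o,d=ray(n,(256,192)); print(n,o.round(),d.round(2))
s=env.state();print(s["eef_pos"],s["tcp_rot"],s["opening"],s["t"])
E
```

```text
side [325. 954. 704.] [ 0.3  -0.79 -0.53]
top [ 582.  120. 1231.] [ 0.03 -0.02 -1.  ]
[172.50441938 600.49864759 214.13308945] [-3.14061140e+00 -1.10225581e-04  2.86178398e+00] 1.0010210084384767 0.1
```

View pics/side0.png

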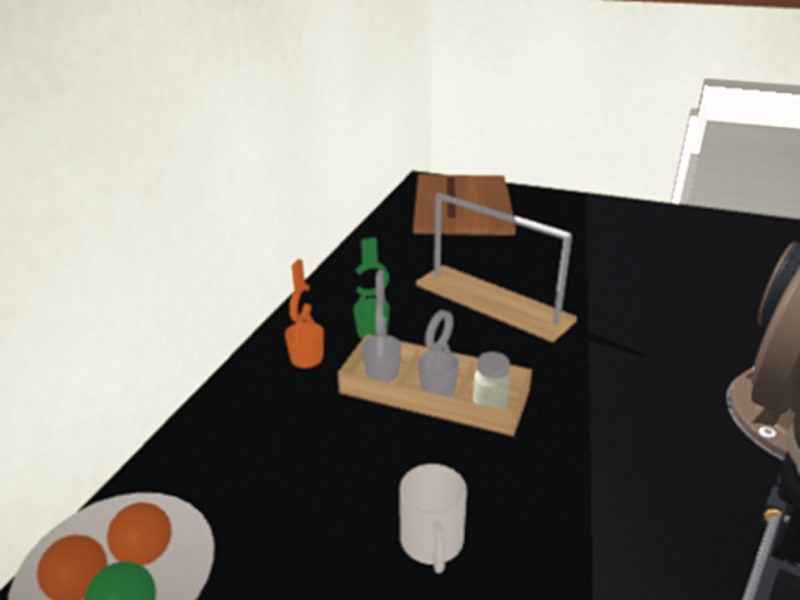

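View pics/top0.png

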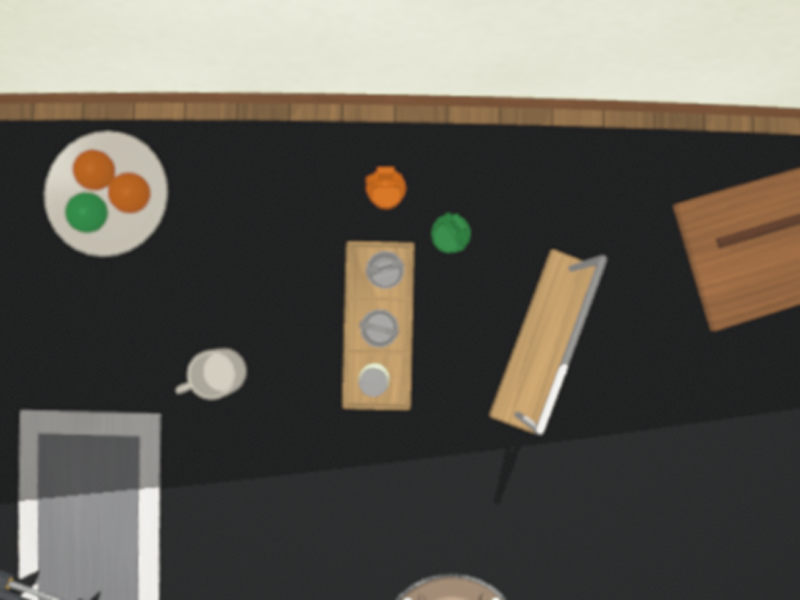

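The open pot stands in the left compartment in the side view (about 380,330 in the 800 px picture; top view 384,270). The closed pot is in the middle and the jar at the right. The bar runs from (602,258) to (541,432) in the top view. I'll crop closer.

```bash
python3 - <<'E'
from h import *
t=env.read_camera("top");s=env.read_camera("side")
a=cv2.resize(t[145:205,215:275],(400,400),interpolation=cv2.INTER_CUBIC)   # x6.667
b=cv2.resize(s[165:255,215:275],(400,600),interpolation=cv2.INTER_CUBIC)
o=np.zeros((600,800,3),np.uint8);o[:400,:400]=a;o[:,400:]=b
cv2.imwrite("pics/c1.png",o)
for u in((602,258),(541,432)): print("bar end",onz("top",np.array(u)*.64,190).round(1))
for u in((346,241),(414,243),(410,409),(343,407)): print("tray",onz("top",np.array(u)*.64,42).round(1))
for u in((437,197),(569,236)): print("side bar",onz("side",np.array(u)*.64,190).round(1))
E
```

```text
bar end [ 683.  -209.9  190. ]
bar end [ 414.9 -117.2  190. ]
tray [719.5 194.4  42. ]
tray [717.9  75.6  42. ]
tray [429.   78.5  42. ]
tray [430.8 194.7  42. ]
side bar [ 682.5 -200.2  190. ]
side bar [ 417.3 -113.8  190. ]
```

View pics/c1.png

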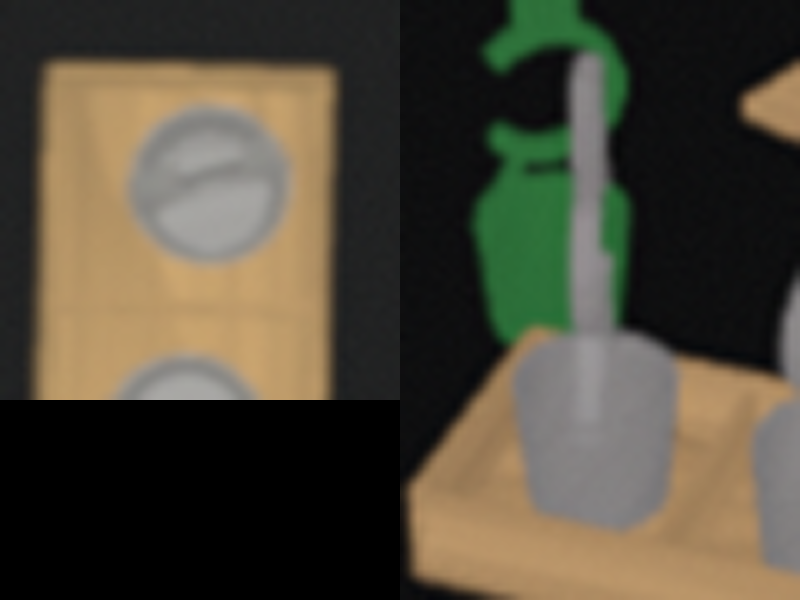

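```bash
cat > fit.py <<'E'
from h import *
from scipy.optimize import minimize
th=np.linspace(0,2*np.pi,72)
def model(x,y,z0,yaw):
    "list of convex pieces (world pts); z0=underside"
    c,s=np.cos(yaw),np.sin(yaw)
    W=lambda P:np.array(P,float)@np.array([[c,s,0],[-s,c,0],[0,0,1]])+[x,y,z0]
    out=[]
    out.append(W([(a,b,h) for a in(-5,5) for b in(-13,13) for h in(144,192)]))
    t=np.linspace(-np.pi+.6,np.pi-.6,40)+0.0 # gap at -y
    ang=t+np.pi/2
    for i in range(len(ang)-1):
        out.append(W([(a,r*np.cos(q),114+r*np.sin(q)) for a in(-5,5) for r in(24,32) for q in(ang[i]-np.pi/2,ang[i+1]-np.pi/2)]))
    return out,W([(33*np.cos(q),33*np.sin(q),55) for q in th])
def rend(n,p,S=4):
    m=np.zeros((384*S,512*S),np.uint8); o,rim=model(*p)
    for P in o: cv2.fillConvexPoly(m,cv2.convexHull(((proj(n,P)+.5)*S).astype(np.int32)),255)
    return cv2.resize(m,(512,384),interpolation=cv2.INTER_AREA)/255.
E
python3 - <<'E'
from fit import *
s=env.read_camera("side").astype(float);hsv=cv2.cvtColor(s.astype(np.uint8),cv2.COLOR_BGR2HSV)
m=((hsv[...,1]<60)&(hsv[...,2]>75)).astype(float)
m[:165]=0;m[210:]=0;m[:,:235]=0;m[:,262:]=0
ys,xs=np.nonzero(m)
for y in range(170,212,4):
    r=xs[ys==y]; print(y,r.min() if len(r) else None,r.max() if len(r) else None,end="; ")
rc=onz("top",(246.5-.5,173.05-.5),60);print("\ntub",rc)
def cost(p):
    r=rend("side",(p[0],p[1],5,p[2]));r[210:]=0
    rim=onz("top",(246,172.5),60)
    return ((cv2.GaussianBlur(r,(0,0),.8)-cv2.GaussianBlur(m,(0,0),.8))**2).sum()+((p[0]-rim[0])**2+(p[1]-rim[1])**2)/9*2
for y0 in np.radians([0,8,16,24,32]):
    best=minimize(cost,[rc[0],rc[1],y0],method="Nelder-Mead",options=dict(initial_simplex=[[rc[0],rc[1],y0],[rc[0]+6,rc[1],y0],[rc[0],rc[1]+6,y0],[rc[0],rc[1],y0+.1]],maxiter=60))
    print(best.x[:2].round(1),np.degrees(best.x[2]).round(1),round(best.fun,2))
for u in((386,188),(451,232)):print(onz("top",np.array(u)*.64,60).round())
E
```

```text
170 None None; 174 241 244; 178 240 245; 182 240 245; 186 241 245; 190 240 245; 194 241 245; 198 241 244; 202 240 245; 206 240 246; 210 None None; 
tub [669.10040799 126.52774294  60.        ]Traceback (most recent call last):
  File "<stdin>", line 14, in <module>
    res = _minimize_neldermead(fun, x0, args, callback, bounds=bounds,
                               **options)
    fxr = func(xr)
    fx = function(np.copy(x), *(wrapper_args + args))
  File "<stdin>", line 10, in cost
  File "fit.py", line 17, in rend
    for P in o: cv2.fillConvexPoly(m,cv2.convexHull(((proj(n,P)+.5)*S).astype(np.int32)),255)
                                                      ~~~~^^^^^
  File "h.py", line 7, in proj
    K,D,E=cal(n); P=np.atleast_2d(P).astype(float)
          ~~~^^^
  File "h.py", line 4, in cal
    c=env.get_calibration(n); return np.array(c["K"],float),np.array(c["D"],float),np.array(c["extrinsics"],float)
ValueError: time passes only in moves, steps and waits
```

```bash
sed -i 's/^def cal/from functools import lru_cache\n@lru_cache\ndef cal/' h.py
python3 - <<'E'
from fit import *
s=env.read_camera("side");hsv=cv2.cvtColor(s,cv2.COLOR_BGR2HSV)
m=((hsv[...,1]<60)&(hsv[...,2]>75)).astype(float)
m[:165]=0;m[210:]=0;m[:,:235]=0;m[:,262:]=0
rc=onz("top",(246,172.5),60)
def cost(p):
    r=rend("side",(p[0],p[1],5,p[2]));r[210:]=0
    return ((cv2.GaussianBlur(r,(0,0),.8)-cv2.GaussianBlur(m,(0,0),.8))**2).sum()+((p[0]-rc[0])**2+(p[1]-rc[1])**2)/9*2
for y0 in np.radians([5,15,25]):
    b=minimize(cost,[rc[0],rc[1],y0],method="Nelder-Mead",options=dict(initial_simplex=[[rc[0],rc[1],y0],[rc[0]+6,rc[1],y0],[rc[0],rc[1]+6,y0],[rc[0],rc[1],y0+.1]],maxiter=50))
    print(b.x[:2].round(1),np.degrees(b.x[2]).round(1),round(b.fun,2))
for u in((386,188),(451,232)):print(onz("top",np.array(u)*.64,60).round())
print(env.state()["t"])
E
```

```text
[671.3 127.5] 16.1 3.34
[671.3 127.5] 16.1 3.34
[671.3 127.5] 16.1 3.34
[810. 126.  60.]
[736.  13.  60.]
0.3
```

step_arm([
  [[-38,-20,-8,7.1,0.2],[-76,-40,-16,14,0.2],[-114,-59,-24,21,0.2],[-152,-79,-32,28,0.2],[-190,-99,-40,36,0.2],[-229,-119,-48,43,0.2],[-267,-139,-56,50,0.2],[-305,-159,-60,57,0.2]],
])

```text
t: 0.97
eef_pos: [411.6, 373.1, 273.7]
tcp_rot: [3.141, -0.0, 1.867]
ft_force: [-0.0, 0.6, -0.0]
opening: 0.607
grip_force: 0.0
```

```bash
cat > go.py <<'E'
import sys,numpy as np
from cell import env
from scipy.spatial.transform import Rotation as R
x,y,z,a=map(float,sys.argv[1:5]) # target TCP, angle of tool y (deg)
s=env.state();r=R.from_euler("xyz",s["tcp_rot"]);M=r.as_matrix()
t=(a+90-np.degrees(np.arctan2(M[1,0],M[0,0]))+90)%180-90
print(s["t"],np.round(s["eef_pos"],1),"shift",(M.T@(np.array([x,y,z])-s["eef_pos"])).round(1),"turn",round(-t,1),"open",round(s["opening"],3),"F",np.round(s["ft_force"],1),"grip",round(s["grip_force"],1),"tilt",np.round(M[:,2],3),"qv",np.abs(s["qvel"]).max().round(3))
E
python3 go.py 671 127 260 16
```

```text
0.9667 [411.6 373.1 273.7] shift [-311.1  176.2   13.8] turn 1.0 open 0.607 F [-0.   0.6 -0. ] grip 0.0 tilt [ 0.001  0.001 -1.   ] qv 0.893
```

step_arm([
  [[-36,20,1,0.5,0.2],[-72,40,3,0.5,0.2],[-108,60,5,0.5,0.2],[-144,80,7,0.5,0.2],[-180,100,9,0.5,0.2],[-216,120,11,0.5,0.2],[-252,140,12,0.5,0.2],[-285,160,12,0.5,0.2]],
])

```text
t: 1.63
eef_pos: [649.2, 148.1, 260.5]
tcp_rot: [-3.141, -0.0, 1.864]
ft_force: [-0.1, 0.2, 0.9]
opening: 0.6
grip_force: 0.0
```

step_arm([
  [[0,0,0,0,0.2],[0,0,0,0,0.2],[0,0,0,0,0.2],[0,0,0,0,0.2]],
])

```text
t: 1.97
eef_pos: [647.2, 151.1, 261.0]
tcp_rot: [-3.142, -0.0, 1.865]
ft_force: [0.5, -0.4, -0.2]
opening: 0.6
grip_force: 0.0
```

```bash
python3 go.py 671 127 260 16
```

```text
1.9667 [647.2 151.1 261. ] shift [-29.9  15.8   1. ] turn 0.9 open 0.6 F [ 0.5 -0.4 -0.2] grip 0.0 tilt [-0.  0. -1.] qv 0.008
```

step_arm([
  [[-20,10,0,1,0.2],[-30,16,10,1,0.2],[-30,16,40,1,0.2],[-30,16,40,1,0.2],[-30,16,40,1,0.2]],
])

```text
t: 2.38
eef_pos: [671.0, 126.6, 219.4]
tcp_rot: [-3.138, -0.001, 1.848]
ft_force: [0.5, 0.6, 0.6]
opening: 0.601
grip_force: 0.0
```

```bash
python3 go.py 671 127 156 16; python3 - <<'E'
from h import *
s=env.read_camera("side");t=env.read_camera("top")
p=proj("side",env.state()["eef_pos"])[0];print(p)
o=np.zeros((600,800,3),np.uint8)
o[:,:400]=cv2.resize(s[150:240,210:270],(400,600),interpolation=cv2.INTER_CUBIC)
o[:400,400:]=cv2.resize(t[125:205,205:285],(400,400),interpolation=cv2.INTER_CUBIC)
cv2.imwrite("pics/c2.png",o)
E
```

```text
2.3833 [671.  126.6 219.4] shift [ 0.4  0.3 63.4] turn -0.1 open 0.601 F [0.5 0.6 0.6] grip 0.0 tilt [-0.003 -0.    -1.   ] qv 0.044
[242.18096163 165.65587105]
```

View pics/c2.png

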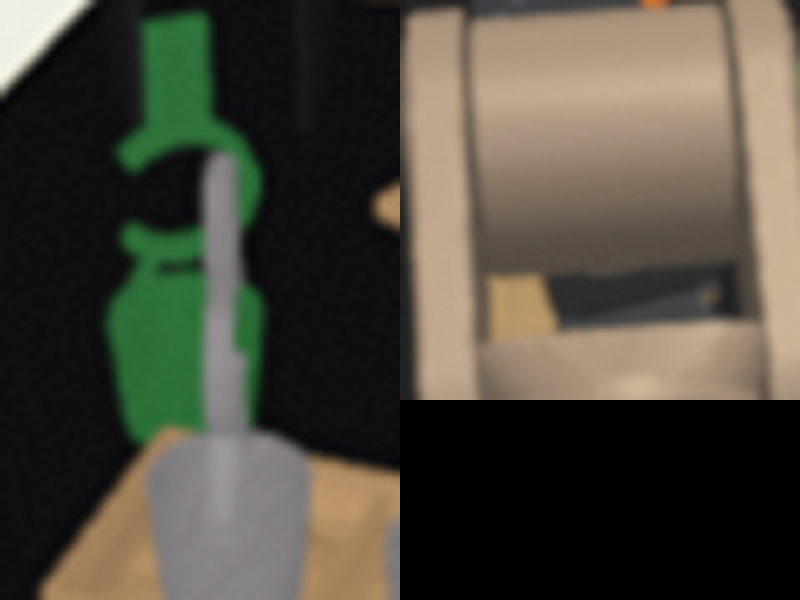

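The dark fingers (left about x 125, right about x 305 in the crop) straddle the tab (x 203–242), so I'm descending and pinching.

step_arm([
  [[0,0,25,0,0.2],[0,0,45,0,0.2],[0,0,58,0,0.2],[0,0,63,0,0.2],[0,0,63,0,0.2],[0,0,63,0,0.2]],
])

```text
t: 2.98
eef_pos: [672.5, 126.4, 159.2]
tcp_rot: [3.14, 0.0, 1.847]
ft_force: [0.2, -0.7, 0.6]
opening: 0.599
grip_force: 0.0
```

step_arm([
  [[0,0,0,0,-1],[0,0,0,0,-1],[0,0,0,0,-1],[0,0,0,0,-1],[0,0,0,0,-1],[0,0,0,0,-1],[0,0,0,0,-1],[0,0,0,0,-1]],
])

```text
t: 3.65
eef_pos: [672.0, 126.1, 157.8]
tcp_rot: [3.142, -0.0, 1.847]
ft_force: [-1.5, -0.1, -2.2]
opening: 0.106
grip_force: 30.0
```

step_arm([
  [[0,0,-15,0,-1],[0,0,-40,0,-1],[0,0,-70,0,-1],[0,0,-100,0,-1],[0,0,-130,0,-1],[0,0,-150,0,-1],[0,0,-160,0,-1],[0,0,-160,0,-1]],
])

```text
t: 4.32
eef_pos: [672.3, 126.1, 319.7]
tcp_rot: [3.138, 0.0, 1.847]
ft_force: [-0.2, -0.2, -1.6]
opening: 0.106
grip_force: 30.0
```

```bash
python3 go.py 585 -56 318 -18.6
```

```text
4.3167 [672.3 126.1 319.7] shift [-151.4 -133.7    1.4] turn 34.4 open 0.106 F [-0.2 -0.2 -1.6] grip 30.0 tilt [ 0.003  0.    -1.   ] qv 0.061
```

step_arm([
  [[-19,-17,0,4,-1],[-38,-34,0,9,-1],[-57,-51,0,13.5,-1],[-80,-70,0,19,-1],[-103,-90,0,24,-1],[-125,-110,0,29,-1],[-144,-127,0,33,-1],[-151,-134,0,34.4,-1]],
])

```text
t: 4.98
eef_pos: [582.5, -58.1, 315.9]
tcp_rot: [-3.139, 0.001, 1.241]
ft_force: [0.3, 0.6, -1.6]
opening: 0.104
grip_force: 30.0
```

step_arm([
  [[0,0,15,0,-1],[0,0,40,0,-1],[0,0,65,0,-1],[0,0,80,0,-1],[0,0,80,0,-1],[0,0,80,0,-1],[0,0,80,0,-1]],
])

```text
t: 5.57
eef_pos: [584.6, -55.5, 238.2]
tcp_rot: [3.141, -0.0, 1.247]
ft_force: [-0.0, -0.8, -1.2]
opening: 0.102
grip_force: 30.0
```

```bash
python3 go.py 585 -56 230 -18.6;python3 - <<'E'
from h import *
s=env.read_camera("side");t=env.read_camera("top")
cv2.imwrite("pics/c3.png",cv2.resize(s[110:230,245:385],(700,600),interpolation=cv2.INTER_CUBIC))
cv2.imwrite("pics/raw_side.png",s)
E
```

```text
5.5667 [584.6 -55.5 238.2] shift [-0.3  0.5  8.2] turn 0.1 open 0.102 F [-0.  -0.8 -1.2] grip 30.0 tilt [ 0.  0. -1.] qv 0.014
```

View pics/c3.png

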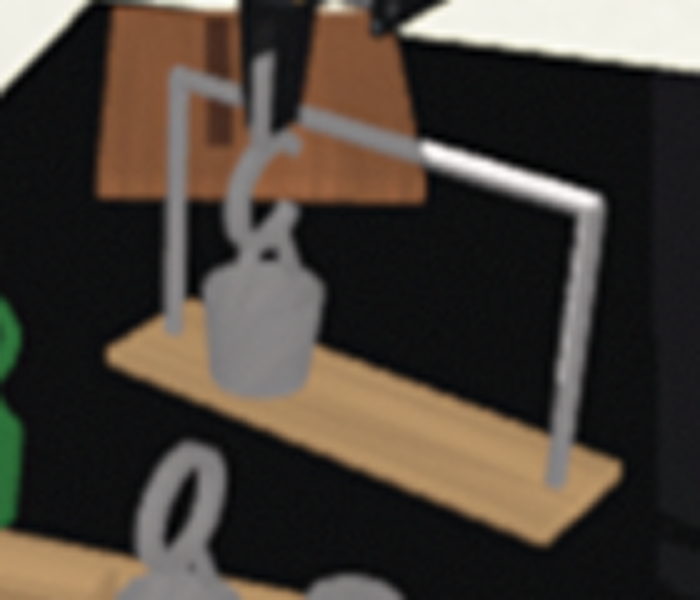

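The pot hangs straight in the gripper, with its gap (crop about 290,175) facing the bar, which runs from (180,75) to (595,205). Next I'll measure bar and pot more exactly in both views.

```bash
python3 - <<'E'
from fit import *
c0=np.array([549.5,-160.5,190.]);
def prof(n,img,a,c0):
    d=np.array([np.cos(a),np.sin(a),0]);nn=np.array([-d[1],d[0],0]);hs=cv2.cvtColor(img,cv2.COLOR_BGR2HSV);res=[]
    for u in range(-120,121,10):
        w=np.arange(-28,28.1,.5)
        q=proj(n,c0+u*d+w[:,None]*nn).astype(np.float32)
        g=lambda k:cv2.remap(hs[...,k].astype(np.float32),q[:,:1],q[:,1:],cv2.INTER_LINEAR).ravel()
        m=(g(1)<70)&(g(2)>75)
        if m.sum()>8 and m.sum()<60 and not m[0] and not m[-1]: res.append((u,w[m].mean(),m.sum()*.5))
    return np.array(res)
a=np.radians(-18.6)
for n in("top","side"):
    im=env.read_camera(n); r=prof(n,im,a,c0)
    print(n,r.round(1).tolist()); f=np.polyfit(r[:,0],r[:,1],1); print("off",f[1].round(2),"dang",np.degrees(f[0]).round(2))
s=im;hsv=cv2.cvtColor(s,cv2.COLOR_BGR2HSV)
m=((hsv[...,1]<60)&(hsv[...,2]>60)).astype(float)
st=env.state();e=st["eef_pos"];z0=e[2]-152.8
yaw=st["tcp_rot"][2]-np.pi/2
# mask rows: ring only between finger tip and tub top, left part
P=lambda b,h:proj("side",[[e[0]-b*np.sin(yaw),e[1]+b*np.cos(yaw),z0+h]])[0]
r0=int(P(0,142)[1]);r1=int(P(0,84)[1]);c1=int(P(-32,114)[0])+6;cl=int(P(32,114)[0])-7
print(r0,r1,cl,c1)
w=np.zeros_like(m);w[r0:r1,cl:c1]=1
bar=np.linspace(-140,140,2)
def cost(p):
    r=rend("side",(p[0],p[1],z0+p[2],yaw))
    bl=proj("side",[c0+k*np.array([np.cos(a),np.sin(a),0]) for k in(-140,140)])
    bm=np.zeros(r.shape,np.uint8);cv2.line(bm,*[tuple(int(v) for v in q.round()) for q in bl],1,9)
    return (w*(1-bm)*(cv2.GaussianBlur(r,(0,0),.8)-cv2.GaussianBlur(m,(0,0),.8))**2).sum()
i=np.array([e[0],e[1],0]);print("c0",cost(i))
for dz in(0,):
    for fx in(-6,0,6):
        i=np.array([e[0]+fx,e[1],0]);b=minimize(lambda p:cost([p[0],p[1],0])+ (((p[0]-e[0])**2+(p[1]-e[1])**2)/64),i[:2],method="Nelder-Mead",options=dict(initial_simplex=[i[:2],i[:2]+[6,0],i[:2]+[0,6]],maxiter=50))
        print(b.x-e[:2],b.fun)
E
```

```text
top [[-50.0, -0.5, 16.5], [-40.0, 0.5, 18.0], [70.0, -11.8, 16.5], [110.0, -4.2, 14.0]]
off -2.93 dang -2.79
side [[-20.0, -1.2, 29.0], [-10.0, 0.0, 27.5], [0.0, -0.2, 27.0], [10.0, -0.8, 27.0], [20.0, -1.0, 26.5], [30.0, -1.5, 26.5], [70.0, 15.8, 23.0], [80.0, -0.2, 22.0], [90.0, -10.9, 28.5], [110.0, -2.8, 28.0]]
off -0.01 dang -0.42
138 157 284 310
c0 4.539189192376243
[ 0.81054511 -1.63029929] 3.2457368477354076
[ 0.8103212  -1.63033465] 3.245732978582891
[ 0.81054511 -1.63029929] 3.2457368477354063
```

```bash
python3 go.py 549.5 -160.4 229 -19.8
```

```text
5.7667 [584.5 -55.7 238.6] shift [-110.4    0.2    9.6] turn 1.2 open 0.104 F [-0.1  0.  -1.7] grip 30.0 tilt [ 0.001 -0.    -1.   ] qv 0.004
```

step_arm([
  [[-10,0,9.5,1,-1],[-25,0,9.5,1,-1],[-40,0,9.5,1,-1],[-55,0,9.5,1,-1],[-60,0,9.5,1,-1],[-60,0,9.5,1,-1]],
])

```text
t: 6.27
eef_pos: [564.6, -113.9, 228.1]
tcp_rot: [3.142, 0.0, 1.227]
ft_force: [0.4, 0.7, -1.5]
opening: 0.103
grip_force: 30.0
```

step_arm([
  [[-8,0,0,0,-1],[-17,0,0,0,-1],[-26,0,0,0,-1],[-35,0,0,0,-1],[-43,0,0,0,-1],[-50,0,0,0,-1],[-50,0,0,0,-1],[-50,0,0,0,-1]],
])

```text
t: 6.93
eef_pos: [548.2, -160.1, 228.3]
tcp_rot: [-3.142, -0.0, 1.228]
ft_force: [0.4, -1.1, -1.0]
opening: 0.106
grip_force: 30.0
```

```bash
python3 go.py 549.5 -160.4 211 -19.8;python3 - <<'E'
from h import *
s=env.read_camera("side")
cv2.imwrite("pics/c4.png",cv2.resize(s[105:225,245:385],(700,600),interpolation=cv2.INTER_CUBIC))
E
```

```text
6.9333 [ 548.2 -160.1  228.3] shift [ 0.1  1.3 17.3] turn 0.2 open 0.106 F [ 0.4 -1.1 -1. ] grip 30.0 tilt [ 0.  0. -1.] qv 0.014
```

View pics/c4.png

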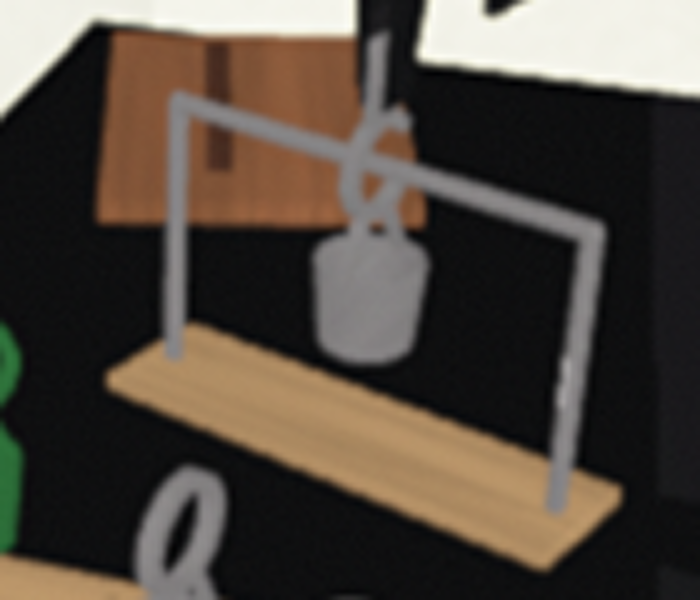

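The bar passes through the ring (crop about 375,165) with no contact force, so I'm lowering.

step_arm([
  [[0,0,3,0,-1],[0,0,6,0,-1],[0,0,9,0,-1],[0,0,12,0,-1],[0,0,14,0,-1],[0,0,15,0,-1],[0,0,15,0,-1],[0,0,15,0,-1]],
])

```text
t: 7.65
eef_pos: [548.4, -159.7, 213.3]
tcp_rot: [3.142, -0.0, 1.229]
ft_force: [0.4, 0.2, -1.9]
opening: 0.103
grip_force: 30.0
```

step_arm([
  [[0,0,0.5,0,-1],[0,0,1,0,-1],[0,0,1.5,0,-1],[0,0,1.5,0,-1],[0,0,1.5,0,-1]],
])

```text
t: 8.07
eef_pos: [548.3, -159.7, 211.7]
tcp_rot: [-3.142, -0.0, 1.229]
ft_force: [-0.1, -0.1, -1.5]
opening: 0.105
grip_force: 30.0
```

step_arm([
  [[0,0,0.5,0,-1],[0,0,1,0,-1],[0,0,1,0,-1],[0,0,1,0,-1]],
])

```text
t: 8.4
eef_pos: [548.3, -159.7, 210.8]
tcp_rot: [-3.142, -0.0, 1.229]
ft_force: [0.1, -0.6, -1.9]
opening: 0.105
grip_force: 30.0
```

step_arm([
  [[0,0,0.5,0,-1],[0,0,1,0,-1],[0,0,1,0,-1],[0,0,1,0,-1]],
])

```text
t: 8.73
eef_pos: [548.4, -159.7, 210.4]
tcp_rot: [3.141, -0.0, 1.229]
ft_force: [-2.1, 0.5, 5.6]
opening: 0.103
grip_force: 30.0
```

Contact shows up at +5.6 N, so the ring is seated. I'll release gently and retreat upward.

step_arm([
  [[0,0,-0.3,0,-0.76],[0,0,-0.3,0,-0.7],[0,0,-0.3,0,-0.6],[0,0,-0.3,0,-0.5],[0,0,-0.3,0,-0.4],[0,0,-0.3,0,-0.3],[0,0,-0.3,0,-0.2],[0,0,-0.3,0,-0.2]],
])

```text
t: 9.4
eef_pos: [548.3, -159.7, 210.0]
tcp_rot: [-3.142, -0.0, 1.229]
ft_force: [-0.3, 0.7, -0.1]
opening: 0.392
grip_force: 0.0
```

step_arm([
  [[0,0,-6,0,-0.2],[0,0,-15,0,-0.2],[0,0,-30,0,-0.2],[0,0,-50,0,-0.2],[0,0,-75,0,-0.2],[0,0,-100,0,-0.2],[0,0,-120,0,-0.2],[0,0,-120,0,-0.2]],
])

```text
t: 10.07
eef_pos: [549.3, -160.0, 335.2]
tcp_rot: [3.134, 0.0, 1.229]
ft_force: [0.6, 0.1, 1.1]
opening: 0.395
grip_force: 0.0
```

```bash
python3 - <<'E'
from h import *
s=[env.read_camera("side") for _ in range(6)]
print(cv2.absdiff(s[0],s[-1])[130:190,290:340].max(),env.state()["ft_force"])
cv2.imwrite("pics/c5.png",cv2.resize(s[-1][105:225,245:385],(700,600),interpolation=cv2.INTER_CUBIC))
E
```

```text
4 [-0.13134216  0.78931333  0.9431537 ]
```

View pics/c5.png

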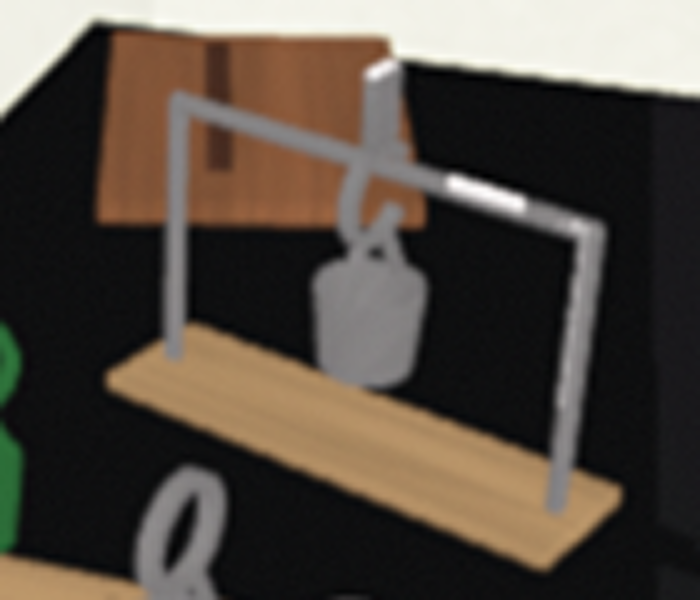

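The pot hangs upright on the bar (crop about 370,165 to 365,385) and the fingers are clear. I'll wait a moment for any swing to die out before handing in.

step_arm([
  [[0,0,0,0,-0.2],[0,0,0,0,-0.2],[0,0,0,0,-0.2],[0,0,0,0,-0.2],[0,0,0,0,-0.2],[0,0,0,0,-0.2],[0,0,0,0,-0.2],[0,0,0,0,-0.2]],
])

```text
t: 11.03
eef_pos: [548.3, -159.7, 330.1]
tcp_rot: [3.142, -0.0, 1.229]
ft_force: [-0.0, 0.6, 0.4]
opening: 0.403
grip_force: 0.0
```

```bash
python3 - <<'E'
from h import *
s=[env.read_camera("side").astype(int) for _ in range(24)]
print([int(abs(x-s[0])[130:190,300:340].max()) for x in s])
print(env.job_done())
E
```

```text
[0, 5, 4, 5, 5, 4, 4, 4, 4, 4, 5, 4, 4, 4, 4, 4, 5, 5, 5, 4, 4, 5, 5, 4]
the job is handed in; nothing more can be done
None
```

The open-ring pot hangs upright and still on the bar between the posts, the gripper is clear of it, and the job is handed in; no verdict came back.

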